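# Change the lamp filter: reset with the stylus, key the cell onto its port

### The arm

A 7-joint arm with a two-finger parallel gripper is mounted at the origin on the work surface. World frame = base frame: x ahead of the robot, y to its left, z up, the work surface at z = 0. Lengths are in m, angles in rad, forces in N, time in s.
With the tool pointing down it reaches from about 0.375 to 0.925 m from the base axis. Payload 3.1 kg.
Tool frame: the origin (TCP) lies between the finger pads; the fingertips stand 19 mm ahead of it and the grasp point (between the pads) is the TCP; z points along the fingers, y is the direction in which the jaws open and shut (so a half turn about z gives the same grasp; the last joint's range is limited). The gripper opens to 85 mm and grips with 20 to 120 N. Pads are 22 mm wide; open, the fingers measure 114 mm over their backs; the gripper's body (76 mm by 85 mm) begins 54 mm behind the grasp point. The pads swing forward as they close: fully open they stand 13 mm farther back than shut.
Start: joints at [-1.421, 0.383, 0.044, 1.598, -0.018, 1.161, -0.05], TCP at [0.159, 0.63, 0.25] pointing down, gripper open.
Joint ranges: [-2.61, 2.61], [-0.41, 2.15], [-1.48, 1.57], [0, 2.5], [-1.57, 4.71], [0.05, 1.97], [-2.85, 2.85]. Speed limits (rad/s): [2.79, 2.79, 3.14, 3.14, 3.14, 3.14, 3.14].

### API

Orientations are given as a unit quaternion [x, y, z, w].
In Python, from bench import move_ptp, movel, move_j, move_gripper, pause, inverse_kinematics, read_camera, camera_params, MotionError, sign_off, look_for, tip_of, read_time_s, read_qpos, read_joint_vel, read_effort, read_eef_pos, read_tcp_rot, read_ft_force, read_ft_torque, read_finger_gap gives the robot as it stands. Calls block until the motion is done:
- move_ptp(position, orientation): joint-space move of the TCP to a pose.
- movel(position, orientation=None, speed=0.15): straight line of the TCP; orientation=None keeps the orientation; speed is the mean speed in m/s.
- move_j(angles): joint-space move.
- move_gripper(opening, effort=None): finger opening in m; effort is the grip in N (None keeps the last); returns when the fingers have stopped.
- pause(seconds).
- inverse_kinematics(position, orientation): joint angles nearest the present ones, or None.
- read_camera(name): name is "scene" or "side" or "wrist"; returns the picture (480x640x3 uint8, red, green, blue); there is no depth.
- camera_params(name): a dict with "K" (3x3 intrinsics, pixels), "camera_from_world" (4x4, takes a point from world to camera coordinates). Camera axes: x right, y down, z forward; pixel columns grow to the right and rows downward; lengths in m; the calibration is good to about 2 mm. A picture is of the moment at which its call begins: read the wrist's pose just before it. camera_params takes no time and is no camera call; for the wrist camera it gives the pose at the moment of the call.
A pose or a line that the arm cannot do raises MotionError and nothing moves.
- sign_off(): hands the job in, once; it reports no verdict.
Trained networks look in the newest picture that a camera, given by its name, has taken for a name from the list of things; names that differ only in an ending like _2 or _b are one class to them, and where a whole thing is asked for, a point or a joint stands for the part that bears it (a point fixed in the world has none). Each returns a list of dicts, best first, with "confidence" (0 to 1); they miss things now and then, are a little off and sometimes report something else, mostly with a low value. They report only what shows in the picture. A call takes as long as a camera call.
- look_for(camera, name): "at" ([column, row] in pixels, amid what is visible of it).
- tip_of(camera, name): "at" ([column, row] in pixels: a listed point, or the origin of a listed thing).
Readings, each from a call of its own:
- read_time_s(): time.
- read_qpos(): joint angles.
- read_joint_vel(): joint speeds.
- read_effort(): joint torques, N m.
- read_eef_pos(): TCP position.
- read_tcp_rot(): TCP orientation.
- read_ft_force(): force on the tool from outside, world axes, zero at the start.
- read_ft_torque(): the same for the moment, N m.
- read_finger_gap(): finger opening in m.
Only numpy, scipy, OpenCV 4.12 (cv2) and the standard library are available. Lean on these libraries where they do the work, as an engineer would, in place of code of your own. Each camera call takes 0.05 s, during which the arm holds its last target.

### The job

Change the filter on the lamp house: first clear the old setting by pushing the small sunk green button fully in with the orange stylus, then put the stylus back in its stand and let go of it. Then turn the knurled filter cell, which sits loosely on the lamp port, until its hidden keyways drop over the port's pins, push it fully home against the sprung seat, and finish while still holding it pressed home with the gripper, because the spring lifts it when let go. Leave the lens cap, the vial and the slide tray where they are.

Things in the scene. Friction and masses are not known exactly. Their poses are not given: they have to be found in the camera images.
- stylus_grip (a point): Orange stylus (about 40 g), upright in the grey stand, tip down. This point is on its axis, half-way up the handle. Handle: round, 14 mm across, 75 mm long (37.5 mm above and below this point). Below it a steel shank 7 mm across and 44 mm long ends in a blunt tip 81.5 mm below this point. z points from tip to top.
- stylus_tip (a point): The blunt tip of the stylus, 7 mm across, on its axis.
- stand_mouth (a point): Centre of the hole's mouth in the flat top of the fixed grey stand (block 56 x 56 mm, 50 mm high; hole 12 mm across, right through). The stored stylus's handle rests with its shoulder on this top face, so that stylus_grip is 37.5 mm above this point and the tip 44 mm below it.
- button_top (a point): Centre of the top of the green button (13 mm across), sunk 5 mm below the top of its black bezel (42 x 42 mm, with a round hole 19 mm across), on top of the fixed lamp house. The button moves straight down.
- reset_button (a joint): Travel of the green button, in m: 0 = out, 0.004 = fully in. A spring pushes it back: about 1.2 N at the start, 4.4 N fully in. It counts as pushed in beyond 0.003.
- port_axis (a point): Point on the upright port's axis at the height of the tops of its three pins, 80 mm above the work surface. The port is a steel tube 36 mm across, its top 7 mm above this point; three brass pins, 4 mm wide and 5 mm high, stick out 4.3 mm from it, 120 degrees apart, hidden by the cell. The unpressed seat's top is 8 mm below this point. z points up.
- lamp_house: Fixed dark steel box, 120 x 210 mm, its top 60 mm above the work surface, on a foot plate 150 x 240 mm; origin at the centre of its underside, y along the long side. The port stands on it at y = +55 mm, the sunk button at y = -58 mm (bezel top 72 mm above the work surface).
- cell_center (a point): Filter cell: knurled aluminium collar with amber window on its closed top, 55 mm across, 39 mm high, about 130 g. This point is on its axis, half-way up (19.5 mm above the lower rim). It starts over the port, inner lands resting on the pins, rim level with port_axis. Grip it anywhere on its round side; the upper 16 mm are solid. Fully home, this point is 6.5 mm above port_axis.
- filter_cell: The same cell, origin at the centre of its lower rim. Inside are three hidden keyways 120 degrees apart, 11 mm wide; the pins pass within about 7 degrees of a match, and some match lies within 60 degrees of turning one way or the other (angle not told: feel for it). Bore clearance 1.2 mm all round. Matched, it drops 8 mm onto the seat, then goes 5 mm down against the spring.
- seat (a joint): Travel of the sprung black ring-shaped seat around the port, in m: 0 = up, 0.005 = fully pressed. Its spring pushes up with 6 N at the start and 10 N fully pressed, so the cell rises again if let go. It counts as home beyond 0.0035.
- lens_cap: Bystander: black round lens cap, an open cup 48 mm across and 14 mm high, loose on the bench; origin at the centre of its underside. Leave it.
- vial: Bystander: glass vial with blue cap, 30 mm across, 60 mm high, standing loose on the bench; origin at the centre of its underside. Leave it.
- slide_tray: Bystander: white slide tray 90 x 60 mm, 30 mm high, loose on the bench; origin at the centre of its underside. Leave it.

How it is judged:
By the outcome, as a careful person would: the job done as asked, in the order asked, and still so for the second after the job is handed in, while the arm keeps its last pose, push and grip.
It also fails if it takes over 64 s, if anything falls off the work surface, if the arm or the gripper's body presses on something with over 40 N, if the wrist force passes 120 N, or if a joint passes its speed limit or range.

## Working session

There is one attempt and no reset: what is moved stays moved. The work goes in short steps, each a Python script; the robot and the scene stay as the last script left them, time stands still between calls to the robot, and variables do not carry over. Pictures are saved under pics/ and viewed, and the job is handed in when it is done.

```bash
ls; mkdir -p pics; python3 - <<'E'
from bench import *
import cv2
for c in ["scene","side","wrist"]:
    im=read_camera(c); cv2.imwrite(f"pics/{c}0.png",im[:,:,::-1])
    P=camera_params(c); print(c,P["K"],P["camera_from_world"])
    for n in ["stylus_grip","stylus_tip","stand_mouth","button_top","port_axis","cell_center","lamp_house","filter_cell","lens_cap","vial","slide_tray"]:
        r=tip_of(c,n)[:2]
        print(n,[([round(float(v),1) for v in d["at"]],round(float(d["confidence"]),2)) for d in r])
print(read_time_s(),read_eef_pos(),read_tcp_rot(),read_ft_force(),read_finger_gap())
E
```

```text
pics
scene [[502.04279567   0.         323.58312844]
 [  0.         502.04279567 246.19451161]
 [  0.           0.           1.        ]] [[ 0.56305985  0.82641393 -0.00190359 -0.35211708]
 [ 0.62368392 -0.426443   -0.65510666 -0.28554757]
 [-0.54220104  0.36767702 -0.75553401  1.40575853]
 [ 0.          0.          0.          1.        ]]
stylus_grip [([188.9, 272.5], 0.72)]
stylus_tip []
stand_mouth [([188.6, 281.0], 0.71)]
button_top [([315.7, 259.2], 0.54), ([419.6, 200.9], 0.22)]
port_axis [([361.9, 239.1], 0.91)]
cell_center [([363.0, 233.2], 0.76)]
lamp_house [([337.0, 273.8], 0.77), ([188.2, 280.4], 0.15)]
filter_cell [([365.2, 239.2], 0.8), ([363.1, 240.5], 0.73)]
lens_cap [([363.5, 239.5], 0.7), ([258.6, 350.0], 0.6)]
vial [([216.0, 386.4], 0.79), ([190.4, 274.0], 0.39)]
slide_tray [([420.8, 195.7], 0.65)]
side [[498.45336106   0.         320.21585581]
 [  0.         498.45336106 236.79959953]
 [  0.           0.           1.        ]] [[ 0.90476363 -0.42581886  0.00900384 -0.52031431]
 [-0.27635553 -0.60301299 -0.74833345  0.22690676]
 [ 0.32408393  0.67457663 -0.66326162
[... 490 characters left out ...]
4.04257667   0.         318.22118159]
 [  0.         354.04257667 240.09478385]
 [  0.           0.           1.        ]] [[ 2.45625325e-01  9.69364830e-01 -1.62791662e-04 -6.49605303e-01]
 [ 9.18289670e-01 -2.32629698e-01  3.20355279e-01 -4.21003602e-02]
 [ 3.10503270e-01 -7.88368594e-02 -9.47297455e-01  3.80890907e-01]
 [ 0.00000000e+00  0.00000000e+00  0.00000000e+00  1.00000000e+00]]
stylus_grip []
stylus_tip []
stand_mouth []
button_top []
port_axis []
cell_center []
lamp_house []
filter_cell []
lens_cap []
vial []
slide_tray []
1.8 [0.15940205 0.63015343 0.25025048] [ 1.23553720e-01  9.92337885e-01 -1.87578724e-05 -1.50578032e-05] [0.50968264 0.44803347 0.46959223] 0.08577102786773329
```

View pics/scene0.png

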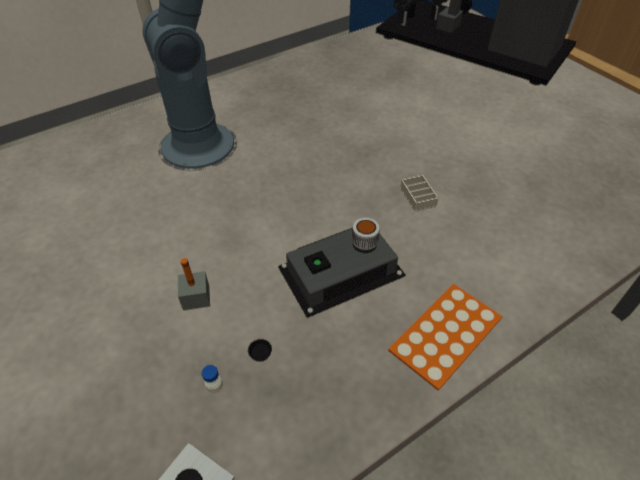

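View pics/side0.png

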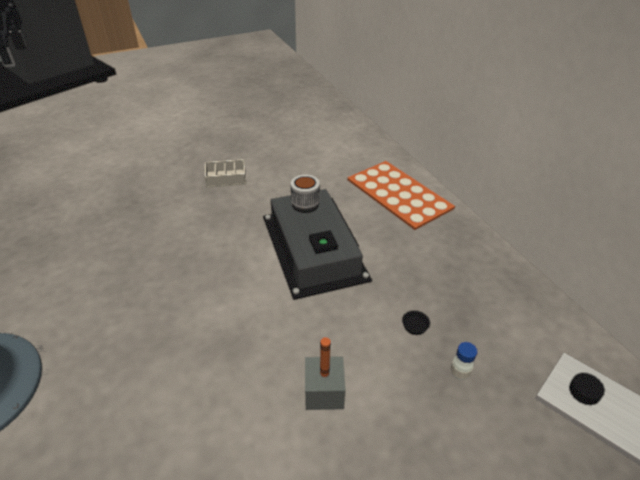

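```bash
cat > h.py <<'E'
from bench import *
import cv2, numpy as np
from scipy.optimize import least_squares
def proj(P,X):
    c=P["camera_from_world"]@np.append(X,1); u=P["K"]@c[:3]; return u[:2]/u[2]
def onz(P,px,z):
    T=P["camera_from_world"];R=T[:3,:3];o=-R.T@T[:3,3];d=R.T@np.linalg.solve(P["K"],[px[0],px[1],1.]);return o+d*(z-o[2])/d[2]
def q(yaw): # tool down, tool y-axis at angle: R=Rz(yaw)*Rx(pi)
    return [np.cos(yaw/2),np.sin(yaw/2),0,0]
E
python3 - <<'E'
from h import *
S=camera_params("scene");D=camera_params("side")
obs={"grip":([188.5,272.5],[324.7,358],.0875),"mouth":([188.6,281],[322.4,372],.05),"button":([317,262.5],[323,241.5],.067),
"celltop":([367,227],[305,184],.119),"cap":([260,350],[416,323],.007),"vialcap":([210,373],[467,352],.055),"tray":([420,192],[225,172],.015)}
for n,(a,b,z) in obs.items():
    f=lambda X:np.r_[proj(S,X)-a,proj(D,X)-b]
    r=least_squares(f,[.5,0,.05])
    print(n,r.x.round(4),np.abs(r.fun).max().round(1),onz(S,a,z).round(4),onz(D,b,z).round(4))
E
```

```text
grip [ 0.4762 -0.2237  0.0842] 0.4 [ 0.4796 -0.2251  0.0875] [ 0.475  -0.2252  0.0875]
mouth [ 0.4721 -0.2268  0.0564] 1.1 [ 0.4688 -0.2283  0.05  ] [ 0.4736 -0.2218  0.05  ]
button [0.586  0.0112 0.0653] 0.7 [0.5884 0.0089 0.067 ] [0.5851 0.0111 0.067 ]
celltop [0.6008 0.1255 0.1142] 0.3 [0.6037 0.1232 0.119 ] [0.5981 0.1184 0.119 ]
cap [ 0.6675 -0.1777  0.0083] 0.0 [ 0.6667 -0.1774  0.007 ] [ 0.6682 -0.1769  0.007 ]
vialcap [ 0.681  -0.2821  0.052 ] 0.2 [ 0.6828 -0.2827  0.055 ] [ 0.6791 -0.2833  0.055 ]
tray [0.5086 0.3717 0.0142] 0.2 [0.5097 0.3703 0.015 ] [0.5082 0.3713 0.015 ]
```

```bash
python3 - <<'E'
from h import *
from scipy.spatial.transform import Rotation as R
T=camera_params("wrist")["camera_from_world"];Tw=np.linalg.inv(T)
Rt=R.from_quat(read_tcp_rot());p=read_eef_pos()
print("cam in tool",Rt.inv().apply(Tw[:3,3]-p).round(4),"axis",Rt.inv().apply(Tw[:3,2]).round(3), "tool y",Rt.apply([0,1,0]))
q0=read_qpos();print(q0)
for yaw in np.arange(-3,3.2,.5):
    a=inverse_kinematics([.474,-.224,.30],q(yaw)); b=inverse_kinematics([.586,.01,.2],q(yaw)); print(yaw.round(2),None if a is None else np.round(a,2),None if b is None else np.round(b,2))
E
```

```text
cam in tool [ 0.0819 -0.0003 -0.1239] axis [-0.32  -0.     0.947] tool y [ 2.45214073e-01  9.69468956e-01 -4.09491901e-05]
[-1.42080587  0.38292789  0.04390785  1.59790169 -0.01791033  1.16119519
 -0.04988462]
-3.0 [ 0.52  0.11 -0.17  1.83  0.02  1.2   2.06] [-0.68  0.38  0.72  1.83 -0.29  1.04  1.87]
-2.5 [ 1.12  0.18 -0.83  1.81  0.14  1.21  2.46] [-0.6   0.36  0.62  1.83 -0.24  1.03  2.33]
-2.0 [-0.85  0.45  1.53  1.88 -0.47  1.28 -2.74] [-0.54  0.34  0.54  1.82 -0.21  1.03  2.8 ]
-1.5 [-0.83  0.31  1.42  1.88 -0.33  1.23 -2.38] [-1.05  0.77  1.38  1.84 -0.8   1.24 -2.49]
-1.0 [-0.83  0.31  1.42  1.88 -0.33  1.23 -1.88] [-1.05  0.77  1.38  1.84 -0.8   1.24 -1.99]
-0.5 [-0.83  0.31  1.42  1.88 -0.33  1.23 -1.38] [-1.05  0.77  1.38  1.84 -0.8   1.24 -1.49]
0.0 [-0.48  0.12  0.92  1.87 -0.1   1.2  -1.1 ] [-0.87  0.47  1.    1.84 -0.45  1.08 -1.28]
0.5 [-1.41 -0.39  1.57  1.88  0.41  1.28 -1.03] [-0.79  0.43  0.88  1.84 -0.37  1.06 -0.84]
1.0 [-1.41 -0.4   1.56  1.88  0.41  1.29 -0.54] [-0.76  0.41  0.83  1.83 -0.35  1.05 -0.36]
1.5 [-1.41 -0.4   1.56  1.88  0.41  1.29 -0.04] [-0.74  0.4   0.81  1.83 -0.33  1.05  0.12]
2.0 [-1.41 -0.4   1.56  1.88  0.42  1.29  0.46] [-0.72  0.39  0.78  1.83 -0.32  1.04  0.61]
2.5 [-0.08  0.1   0.48  1.86 -0.05  1.2   1.34] [-0.72  0.39  0.78  1.83 -0.32  1.04  1.11]
3.0 [ 0.32  0.1   0.04  1.84 -0.    1.2   1.8 ] [-0.7   0.39  0.75  1.83 -0.3   1.04  1.6 ]
```

```bash
cat >> h.py <<'E'
def go_std(pos,yaw=None,q7=0.):
    "IK in standard posture (q3 near 0): move via seeds"
    az=np.arctan2(pos[1],pos[0])
    return q(az+np.pi/2+q7 if yaw is None else yaw)
def snap(c,name,names=()):
    P=camera_params(c); im=read_camera(c); cv2.imwrite(f"pics/{name}.png",im[:,:,::-1])
    out={}
    for n in names:
        r=tip_of(c,n)[:2]; out[n]=r
        print(n,[([round(float(v),1) for v in d["at"]],round(float(d["confidence"]),2)) for d in r])
    return P,im,out
E
python3 - <<'E'
from h import *
q0=read_qpos().copy() if hasattr(read_qpos(),'copy') else list(read_qpos())
q0[0]=-0.11; move_j(list(q0)); print(read_eef_pos(),read_time_s())
move_ptp([.595,.085,.25],go_std([.595,.085])); print(read_eef_pos(),np.round(read_qpos(),3),read_time_s())
P,im,o=snap("wrist","w1",["button_top","port_axis","cell_center"])
for n,z in [("button_top",.067),("port_axis",.08),("cell_center",.0995)]:
    for d in o[n]: print(n,onz(P,d["at"],z).round(4))
np.save("P1.npy",P,allow_pickle=True)
E
```

```text
[0.6498794 0.0099523 0.2502373] 4.5917
[0.59402776 0.0878811  0.2502192 ] [-0.201  0.291 -0.018  1.72   0.005  1.129 -0.073] 5.0583
button_top [([299.2, 295.2], 0.42)]
port_axis []
cell_center [([329.0, 185.2], 0.59)]
button_top [0.5877 0.008  0.067 ]
cell_center [0.5978 0.123  0.0995]
```

View pics/w1.png

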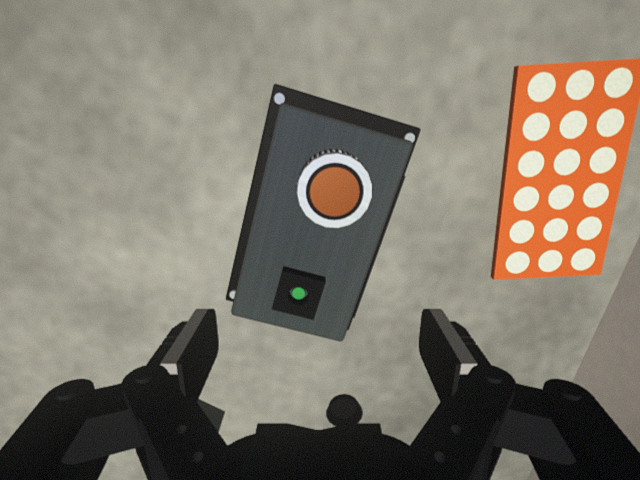

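```bash
cat >> h.py <<'E'
def cen(im,lo,hi,box=None,show=True):
    m=cv2.inRange(cv2.cvtColor(im,cv2.COLOR_RGB2HSV),lo,hi)
    if box: b=np.zeros_like(m); b[box[1]:box[3],box[0]:box[2]]=1; m=m*b
    n,l,s,c=cv2.connectedComponentsWithStats(m); 
    i=1+np.argmax(s[1:,4]); return c[i],s[i]
GREEN=((45,80,60),(80,255,255)); ORANGE=((3,120,60),(18,255,255))
E
python3 - <<'E'
from h import *
print(read_eef_pos())
P,im,_=snap("wrist","w2")
g,s=cen(im,*GREEN,(200,200,400,350)); print(g,s,onz(P,g,.067))
g,s=cen(im,*ORANGE,(280,140,400,240)); print(g,s,onz(P,g,.119))
# to stylus
qq=list(read_qpos()); qq[0]=.42; qq[2]=0; qq[6]=0; move_j(qq)
p=[.474,-.215,.25]; move_ptp(p,go_std(p)); pause(.15)
print(read_eef_pos(),np.round(read_qpos(),3),read_time_s())
P,im,o=snap("wrist","w3",["stylus_grip","stand_mouth"])
for n,z in [("stylus_grip",.0875),("stand_mouth",.05)]:
    for d in o[n]: print(n,onz(P,d["at"],z).round(4))
E
```

```text
[0.59566197 0.08341496 0.25009209]
[297.51677852 287.95973154] [291 282  14  13 149] [0.58622163 0.01087116 0.067     ]
[332.42024691 184.06222222] [ 307  159   51   51 2025] [0.60093474 0.12281603 0.119     ]
[ 0.47509506 -0.21501263  0.25041363] [ 0.373  0.142 -0.03   1.904  0.005  1.094 -0.084] 7.3083
stylus_grip [([323.0, 235.3], 0.89)]
stand_mouth [([319.3, 219.8], 0.83)]
stylus_grip [ 0.4753 -0.2266  0.0875]
stand_mouth [ 0.4739 -0.2223  0.05  ]
```

View pics/w3.png

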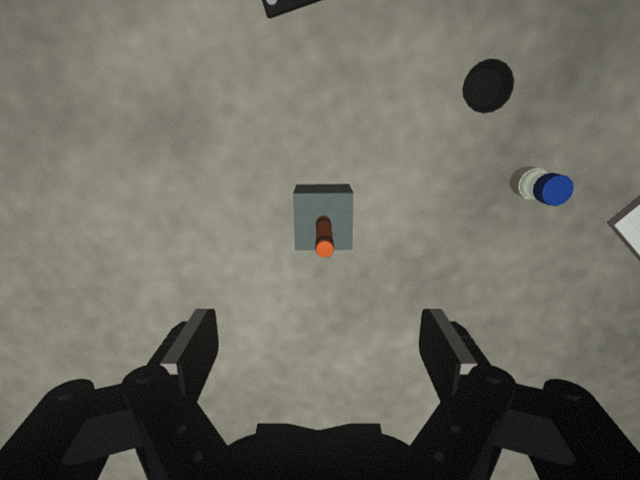

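```bash
python3 - <<'E'
from h import *
P=camera_params("wrist"); im=cv2.imread("pics/w3.png")[:,:,::-1].copy()
m=cv2.inRange(cv2.cvtColor(im,cv2.COLOR_RGB2HSV),(3,180,215),(18,255,255)); m[:, :300]=0; m[:,350:]=0;m[:200]=0; m[300:]=0
ys,xs=np.nonzero(m); print(xs.min(),xs.max(),ys.min(),ys.max())
print(onz(P,[324.5,249],.125),onz(P,[323.5,221.5],.05))
cv2.imwrite("pics/c3.png",cv2.resize(im[170:280,270:380,::-1],None,fx=5,fy=5,interpolation=0))
E
```

```text
319 330 242 245
[ 0.47576948 -0.22600415  0.125     ] [ 0.47621158 -0.22587387  0.05      ]
```

View pics/c3.png

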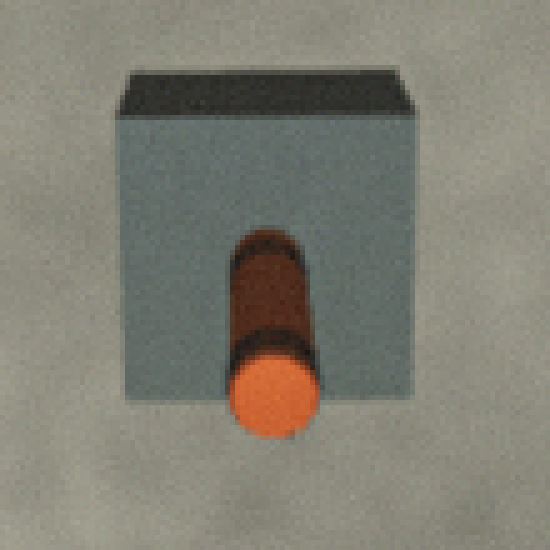

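```bash
python3 - <<'E'
from h import *
Q=q(1.13); c=[.476,-.226]
t=read_time_s()
move_ptp([*c,.17],Q); movel([*c,.0875],Q,speed=.12); print(read_eef_pos(),read_ft_force(),read_time_s()-t)
move_gripper(.008,effort=40); print(read_finger_gap(),read_eef_pos(),read_ft_force(),read_time_s()-t)
movel([*c,.16],speed=.15); print(read_finger_gap(),read_eef_pos(),read_ft_force(),np.round(read_qpos(),2),read_time_s()-t)
snap("side","s4"); P,im,_=snap("wrist","w4")
E
```

```text
[ 0.47707416 -0.22634193  0.08859812] [-0.20912343  0.32800202  0.62069814] 1.2499999999999991
0.013081099419945917 [ 0.47615626 -0.22605092  0.08767741] [-0.19735609  0.09365713  1.06152361] 1.8999999999999995
0.012858795416151413 [ 0.47536092 -0.22575851  0.1593829 ] [ 0.09148076  0.27457584 -1.41260257] [ 0.38  0.26 -0.02  1.97  0.01  0.91 -0.08] 2.5333999999999994
```

```bash
python3 - <<'E'
import cv2
a=cv2.imread("pics/s4.png")[220:480,200:440];b=cv2.imread("pics/w4.png")
cv2.imwrite("pics/s4c.png",cv2.resize(a,None,fx=2.3,fy=2.3))
E
```

```text
(no output)
```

View pics/s4c.png

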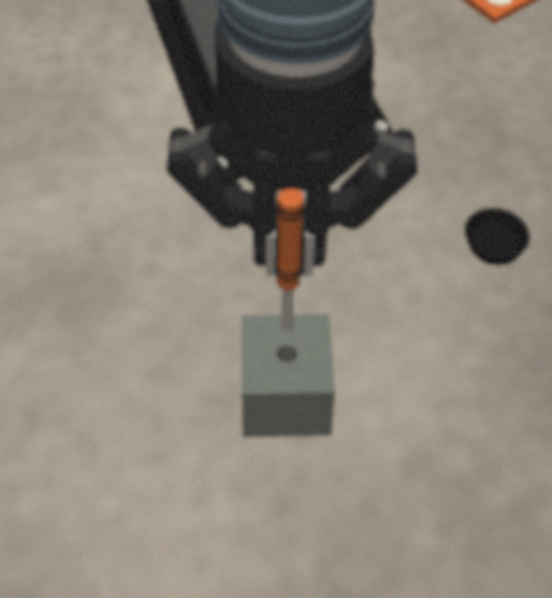

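View pics/w4.png

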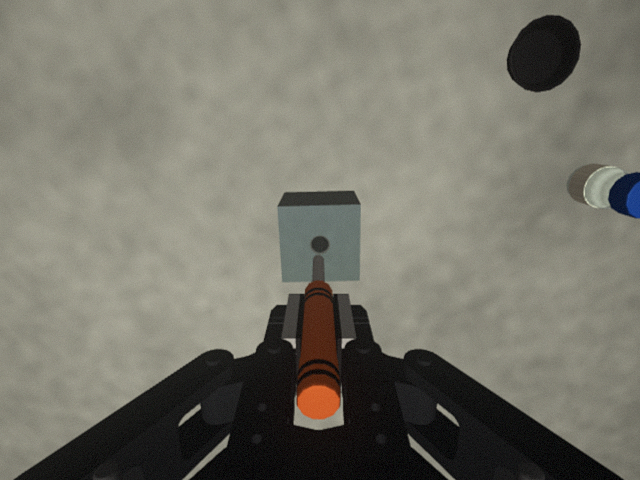

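```bash
python3 - <<'E'
from h import *
P=camera_params("wrist")
e=read_eef_pos();print(e,read_ft_force())
print("hole",onz(P,[319.5,244],.05),"tip",onz(P,[318,256.5],e[2]-.0815), "tcp-axis tip pixel",proj(P,e-[0,0,.0815]),"handle top",onz(P,[318.5,400],e[2]+.0375))
# view over button with stylus
Q=q(1.13)
move_ptp([.586,.010,.185],Q); pause(.1)
print(read_eef_pos(),read_ft_force(),np.round(read_qpos(),2),read_time_s())
P,im,_=snap("wrist","w5"); snap("side","s5"); snap("scene","c5")
g,s=cen(im,*GREEN); print(g,s,onz(P,g,.067)); print(proj(P,read_eef_pos()-[0,0,.0815]))
E
python3 - <<'E'
import cv2,numpy as np
a=cv2.imread("pics/s5.png")[140:300,230:420];b=cv2.imread("pics/w5.png")[150:310,225:415];c=cv2.imread("pics/c5.png")[170:330,220:410]
cv2.imwrite("pics/m5.png",cv2.resize(np.vstack([np.hstack([a,b]),np.hstack([c,c*0])]),None,fx=1.8,fy=1.8))
E
```

```text
[ 0.47474486 -0.22545291  0.15848097] [ 0.7104332  -0.11095504 -0.47364774]
hole [ 0.47610985 -0.22525317  0.05      ] tip [ 0.47577657 -0.2237455   0.07698097] tcp-axis tip pixel [317.67384865 259.46503998] handle top [ 0.47618481 -0.22424723  0.19598097]
[0.58529563 0.00642654 0.18436784] [-0.16319778 -0.37576572  0.14580413] [ 0.04  0.34 -0.15  1.81  0.06  1.   -0.58] 11.2167
[316.24548736 234.38267148] [307 225  19  20 277] [0.58657112 0.01103057 0.067     ]
[316.9634593  257.53795615]
```

View pics/m5.png

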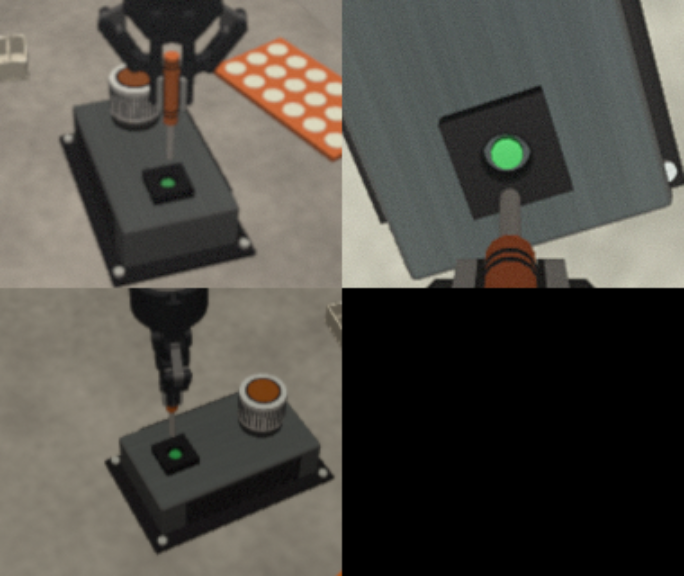

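```bash
python3 - <<'E'
from h import *
c=[.5864,.0108]
for _ in range(3): print(read_eef_pos().round(4)); pause(.05)
movel([*c,.155],speed=.08); pause(.15)
F0=np.mean([read_ft_force() for _ in range(5)],0); print(read_eef_pos().round(4),F0,read_time_s())
z=.155
for z in [.149,.147,.1455,.1445,.1435,.1425,.1415,.1405,.1395]:
    movel([*c,z],speed=.03); pause(.05)
    f=np.mean([read_ft_force() for _ in range(4)],0)-F0; e=read_eef_pos(); print(z,e.round(4),f.round(2),read_finger_gap())
    if f[2]>9: break
print(read_time_s()); snap("wrist","w6"); 
E
```

```text
[0.5857 0.0077 0.1848]
[0.5858 0.0082 0.1849]
[0.5858 0.0087 0.185 ]
[0.5869 0.0109 0.1554] [-0.32513529  0.21225023 -0.00488339] 12.1917
0.149 [0.5863 0.0108 0.1489] [ 0.31 -0.47 -0.55] 0.012610044195629663
0.147 [0.5866 0.0108 0.1473] [-0.42  0.48  0.83] 0.012787677085543715
0.1455 [0.5866 0.0108 0.1458] [ 0.28 -0.72  2.5 ] 0.01263738978722716
0.1445 [0.5866 0.0108 0.1447] [-0.8  -0.33  4.74] 0.013055575505503304
0.1435 [0.5868 0.0108 0.1445] [-1.58  0.03  6.95] 0.013039602504718553
0.1425 [0.587  0.0109 0.1444] [-2.58  0.12 10.94] 0.01258180888434398
14.0917
```

View pics/w6.png

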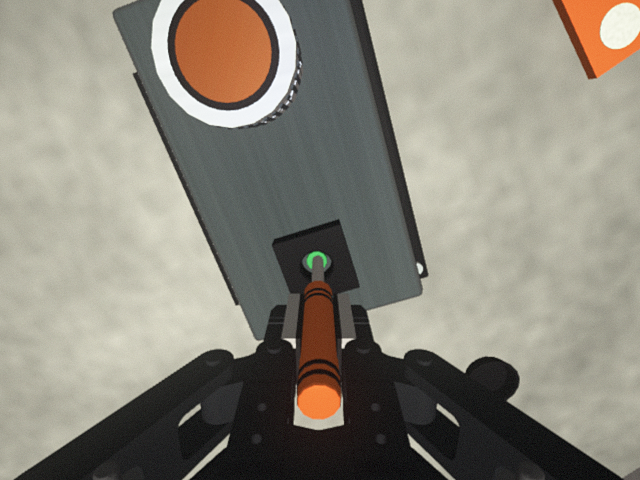

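Fully pressed: contact at z≈0.1485, hard stop at 0.1445 with force climbing to 11 N; the picture shows the tip on the green button at (317,262). Returning the stylus.

```bash
python3 - <<'E'
from h import *
Q=q(1.13); c=[.476,-.226]
movel([.5864,.0108,.19],speed=.15)
move_ptp([*c,.16],Q); pause(.35)
e=read_eef_pos();P,im,_=snap("wrist","w7"); print(e,read_time_s(),"tippix",proj(P,e-[0,0,.0815]),"holepix",proj(P,[.476,-.2255,.05]))
F0=np.mean([read_ft_force() for _ in range(5)],0)
for z,s in [(.140,.08),(.125,.08),(.105,.08),(.0935,.06),(.090,.04),(.0885,.03)]:
    movel([*c,z],Q,speed=s); f=np.mean([read_ft_force() for _ in range(3)],0)-F0; print(z,read_eef_pos().round(4),f.round(2))
    if np.abs(f).max()>6: print("stop"); break
print(read_time_s()); snap("wrist","w8"); snap("side","s8")
E
python3 - <<'E'
import cv2,numpy as np
r=[cv2.imread(f"pics/{n}.png")[y:y+200,x:x+200] for n,x,y in [("w7",220,180),("w8",220,180),("s8",220,280)]]
cv2.imwrite("pics/m8.png",cv2.resize(np.hstack(r),None,fx=1.33,fy=1.33))
E
```

```text
[ 0.47674058 -0.22505487  0.16013293] 16.0333 tippix [317.234213   259.50344863] holepix [316.63654057 245.26614803]
0.14 [ 0.4752 -0.2258  0.1391] [-0.57 -0.28  0.01]
0.125 [ 0.4755 -0.2258  0.1244] [-0.07 -0.5  -0.55]
0.105 [ 0.4755 -0.2258  0.1044] [-1.2   0.3   0.52]
0.0935 [ 0.4756 -0.2258  0.093 ] [-1.17 -0.1   0.56]
0.09 [ 0.4759 -0.226   0.0899] [-0.05  0.29 -0.56]
0.0885 [ 0.476  -0.226   0.0885] [-1.08  0.63 -0.25]
18.0083
```

View pics/m8.png

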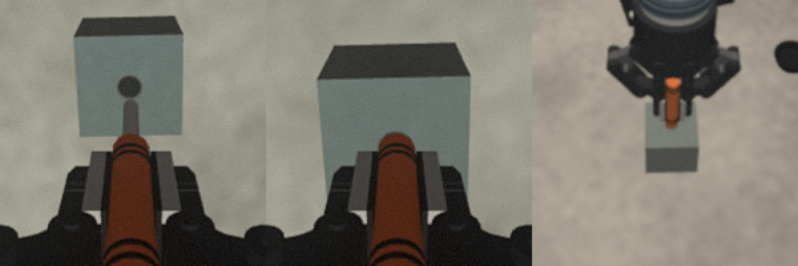

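```bash
python3 - <<'E'
from h import *
Q=q(1.13); c=[.476,-.226]
F0=np.mean([read_ft_force() for _ in range(4)],0)
for z in [.0875,.0868,.086]:
    movel([*c,z],Q,speed=.03); f=np.mean([read_ft_force() for _ in range(4)],0)-F0; print(z,read_eef_pos().round(4),f.round(2))
    if f[2]>2: break
move_gripper(.05); print(read_finger_gap(),read_time_s())
movel([*c,.16],speed=.2); P,im,_=snap("wrist","w9"); move_gripper(.085)
qq=list(read_qpos()); qq[0]=-.15; qq[6]=0; move_j(qq)
p=[.601,.105,.23]; move_ptp(p,q(1.77)); pause(.3)
print(read_eef_pos(),np.round(read_qpos(),2),read_time_s())
P,im,_=snap("wrist","w10")
g,s=cen(im,*ORANGE,(200,50,450,400)); print(g,s,onz(P,g,.119))
w=cv2.inRange(cv2.cvtColor(im,cv2.COLOR_RGB2HSV),(0,0,190),(180,40,255))
cn,_=cv2.findContours(w,cv2.RETR_EXTERNAL,cv2.CHAIN_APPROX_NONE)
for k in cn:
    if cv2.contourArea(k)>1500:
        (u,v),ax,_=cv2.fitEllipse(cv2.convexHull(k)); print("ring",u,v,ax,onz(P,[u,v],.119))
E
```

```text
0.0875 [ 0.4763 -0.2261  0.0877] [-0.52 -1.45  0.34]
0.0868 [ 0.4764 -0.2261  0.0876] [-1.53 -0.61  6.39]
0.050040104065586156 19.05
[0.59986091 0.10361546 0.22888574] [-0.2   0.33 -0.05  1.72  0.02  1.1  -0.06] 21.9917
[325.12477148 218.28884826] [ 299  193   53   52 2188] [0.600927   0.12274274 0.119     ]
ring 325.1935119628906 217.1663360595703 (76.36192321777344, 78.8556900024414) [0.600813   0.12352749 0.119     ]
```

View pics/w9.png

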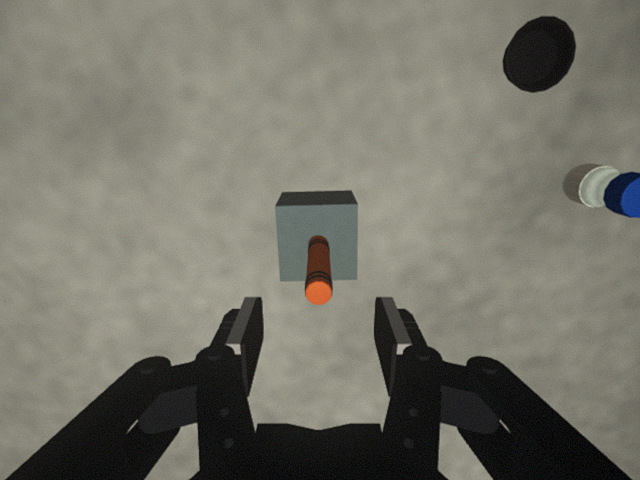

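View pics/w10.png

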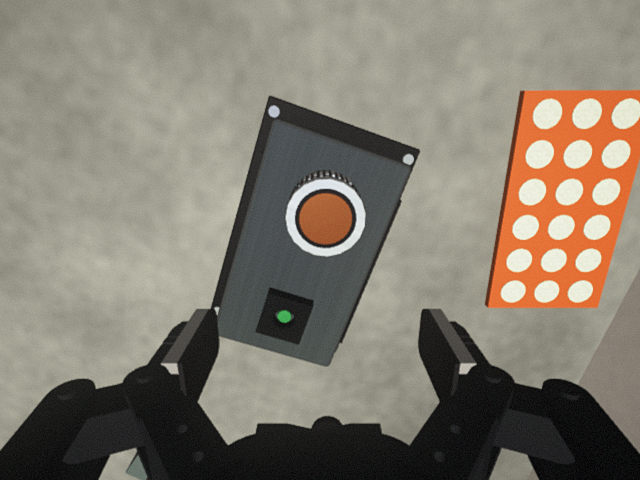

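```bash
python3 - <<'E'
from h import *
c=[.601,.123]; Q=q(1.77)
movel([*c,.16],Q,speed=.2); movel([*c,.105],Q,speed=.1); pause(.15)
F0=np.mean([read_ft_force() for _ in range(5)],0); print(read_eef_pos().round(4),F0,read_ft_torque()); np.save("F0.npy",F0)
move_gripper(.045,effort=50); pause(.15)
F=np.mean([read_ft_force() for _ in range(5)],0)-F0
print(read_finger_gap(),read_eef_pos().round(4),F.round(2),read_ft_torque(),read_time_s(),np.round(read_qpos(),3))
snap("wrist","w11"); snap("side","s11")
E
```

```text
[0.6019 0.1232 0.1061] [-1.20118563 -0.06968142 -0.51618197] [ 0.01922612 -0.03848344  0.01510159]
0.05394148810344452 [0.6018 0.1232 0.1059] [1.82 0.84 4.88] [ 0.0247837  -0.0309923   0.01038908] 23.9417 [-0.226  0.477 -0.054  1.793  0.032  0.87  -0.095]
```

View pics/w11.png

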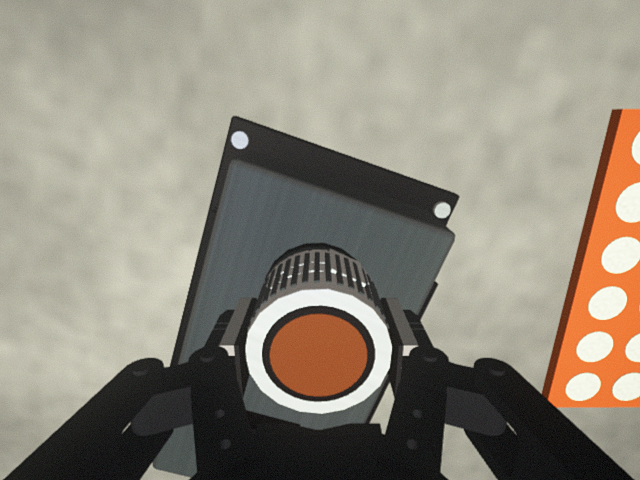

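View pics/s11.png

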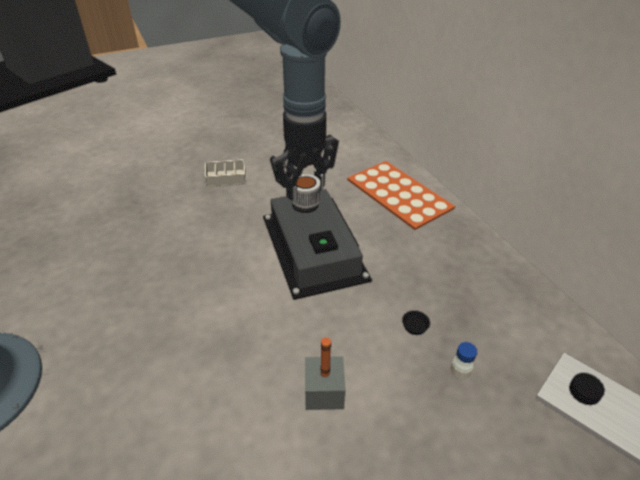

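```bash
cat >turn.py <<'E'
from h import *
import sys
F0=np.load("F0.npy"); c=[.601,.123]
def sweep(angs,z,tmax):
    base=None; z0=None
    J=np.array(inverse_kinematics([*c,z],q(1.77)))
    for d in angs:
        j=J.copy(); j[6]+=np.radians(d); move_j(list(j))
        f=np.mean([read_ft_force() for _ in range(2)],0)-F0; e=read_eef_pos(); t=read_time_s()
        print(d,e.round(4),f.round(1),np.round(read_ft_torque()[2],2),np.round(np.degrees(read_qpos()[6]-J[6]),1),round(read_finger_gap(),4),round(t,2))
        if z0 is None: z0=e[2]
        if e[2]<z0-.0012 or np.linalg.norm(f[:2])>35 or f[2]>30: print("STOP"); break
        if t>tmax: break
E
python3 - <<'E'
from turn import *
movel([*c,.1035],speed=.03)
sweep([0,5,10,15,20,25],.1035,30)
E
```

```text
0 [0.6018 0.1232 0.1056] [ 0.1 -0.6 12. ] 0.02 0.0 0.0538 24.54
5 [0.6018 0.1234 0.1057] [-0.5  0.2 12.3] 0.18 5.0 0.0536 24.79
10 [0.6018 0.1235 0.1057] [-1.4 -0.3 12.4] 0.15 10.0 0.0536 25.04
15 [0.6017 0.1236 0.1056] [-0.8 -0.1 12.4] 0.18 15.0 0.0542 25.29
20 [0.6017 0.1236 0.1055] [-1.7  0.7 11. ] 0.1 20.0 0.0539 25.54
25 [0.6015 0.1235 0.1047] [-0.4 -0.4  8. ] 0.11 25.0 0.0541 25.79
```

```bash
python3 - <<'E'
from turn import *
sweep([27.5,30,32.5,35,38,41,45],.1035,34)
E
```

```text
27.5 [0.6003 0.1229 0.1026] [ 2.3  0.4 -0.3] 0.03 27.4 0.0541 26.04
30 [0.5997 0.1227 0.1021] [ 0.6  0.8 -0.3] -0.01 29.9 0.0538 26.29
32.5 [0.6005 0.1227 0.1029] [ 1.   0.7 -1.1] -0.02 32.4 0.0535 26.54
35 [0.6009 0.123  0.1033] [ 1.8 -0.3 -1.5] 0.03 34.9 0.0541 26.79
38 [0.601  0.123  0.1035] [ 1.4  0.9 -1.2] -0.02 37.9 0.0538 27.04
41 [0.601  0.123  0.1035] [ 1.3  0.3 -0.9] 0.03 40.9 0.054 27.29
45 [0.601  0.123  0.1035] [ 0.7 -0.3 -0.1] 0.02 44.8 0.0536 27.54
```

```bash
python3 - <<'E'
from turn import *
P,im,_=snap("wrist","w12"); snap("side","s12")
J=np.array(inverse_kinematics([*c,.1035],q(1.77)));j=J.copy(); j[6]+=np.radians(32); 
E
python3 - <<'E'
import cv2,numpy as np
a=cv2.imread("pics/w11.png")[230:480,170:470];b=cv2.imread("pics/w12.png")[230:480,170:470]
cv2.imwrite("pics/m12.png",cv2.resize(np.hstack([a,b]),None,fx=1.33,fy=1.33))
E
```

```text
(no output)
```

View pics/m12.png

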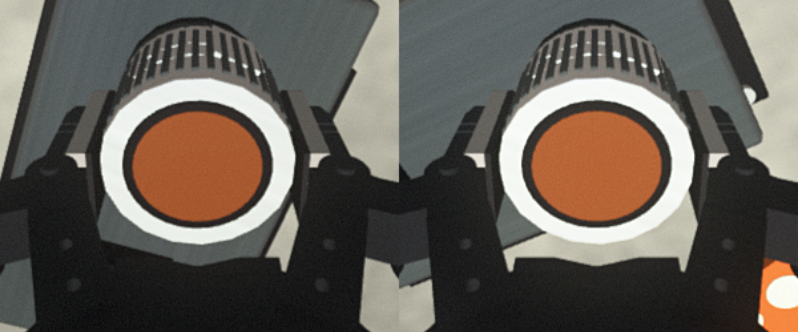

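```bash
cat >>turn.py <<'E'
def down(d,zs,fmax=25,speed=.03):
    Q=q(1.77-0) 
    for z in zs:
        movel([*c,z],read_tcp_rot(),speed=speed)
        f=np.mean([read_ft_force() for _ in range(3)],0)-F0; e=read_eef_pos()
        print(z,e.round(4),f.round(1),np.round(read_ft_torque(),2),round(read_finger_gap(),4),round(read_time_s(),2))
        if f[2]>fmax: print("STOP");break
E
python3 - <<'E'
from turn import *
sweep([40,36],.1035,40)
down(0,[.102,.1005,.099,.0975,.0965],12)
E
```

```text
40 [0.601  0.1233 0.1035] [ 0.9  0.4 -0.1] -0.0 40.0 0.0538 27.93
36 [0.601  0.123  0.1035] [ 1.3 -0.3 -1.3] -0.04 36.1 0.0537 28.18
0.102 [0.6008 0.1228 0.1018] [ 1.6 -0.1 -0.7] [ 0.02  0.02 -0.02] 0.0537 28.43
0.1005 [0.6009 0.1229 0.1003] [ 2.1  0.9 -0.8] [ 0.04  0.05 -0.  ] 0.0536 28.68
0.099 [0.6008 0.123  0.0988] [ 1.7  0.9 -1. ] [ 0.02 -0.01  0.03] 0.054 28.93
0.0975 [0.6014 0.1231 0.0979] [0.1 0.4 2. ] [-0.03  0.08 -0.04] 0.0538 29.18
0.0965 [0.6014 0.1231 0.0973] [ 0.5 -0.   5.5] [-0.11  0.38 -0.03] 0.054 29.43
```

```bash
python3 - <<'E'
from turn import *
move_gripper(.045,effort=90)
down(0,[.0955,.0945,.0935,.0925,.0915,.0905,.0895,.0885],26)
snap("wrist","w13"); snap("side","s13")
E
python3 - <<'E'
import cv2,numpy as np
a=cv2.imread("pics/w13.png")[230:480,170:470];b=cv2.imread("pics/s13.png")[130:310,210:426]
b=cv2.resize(b,(300,250))
cv2.imwrite("pics/m13.png",cv2.resize(np.hstack([a,b]),None,fx=1.33,fy=1.33))
E
```

```text
0.0955 [0.6014 0.123  0.0961] [ 0.2 -0.2  6.8] [-0.15  0.4   0.02] 0.0531 29.89
0.0945 [0.6014 0.123  0.0953] [-0.3 -0.4  6.6] [-0.15  0.5   0.03] 0.0533 30.14
0.0935 [0.6014 0.123  0.0944] [-1.1 -0.2  8.3] [-0.22  0.61  0.  ] 0.053 30.39
0.0925 [0.6014 0.123  0.0935] [-0.5  0.5  8.3] [-0.23  0.62 -0.03] 0.0532 30.64
0.0915 [0.6014 0.123  0.0931] [-1.9 -0.5 11.4] [-0.24  0.93  0.06] 0.0529 30.89
0.0905 [0.6014 0.123  0.0931] [-3.7 -0.4 15.6] [-0.42  1.26  0.01] 0.0528 31.14
0.0895 [0.6014 0.123  0.093 ] [-6.5 -1.1 20.7] [-0.47  1.78  0.02] 0.0529 31.39
0.0885 [0.6015 0.123  0.093 ] [-7.3 -1.1 24.8] [-0.57  2.15 -0.03] 0.0531 31.64
```

View pics/m13.png

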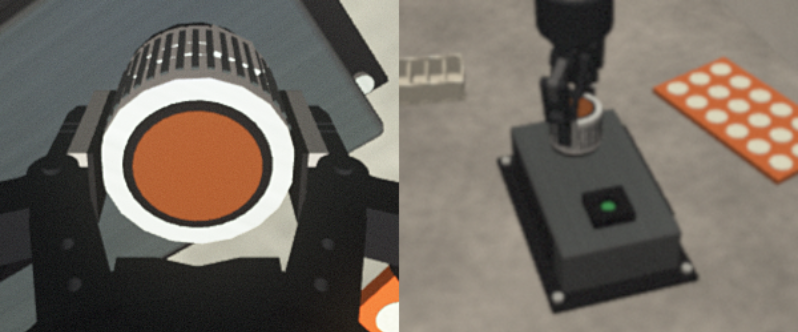

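```bash
python3 - <<'E'
from turn import *
movel([*c,.0903],read_tcp_rot(),speed=.03); pause(.6)
f=np.mean([read_ft_force() for _ in range(5)],0)-F0
print(read_eef_pos().round(4),f.round(1),read_finger_gap(),read_time_s())
_,im,_=snap("side","s14",["stylus_grip"]); snap("scene","c14")
E
```

```text
[0.6015 0.123  0.0931] [-4.4 -0.6 15.4] 0.05282778664020212 32.5917
stylus_grip [([326.3, 360.0], 0.92)]
```

View pics/s14.png

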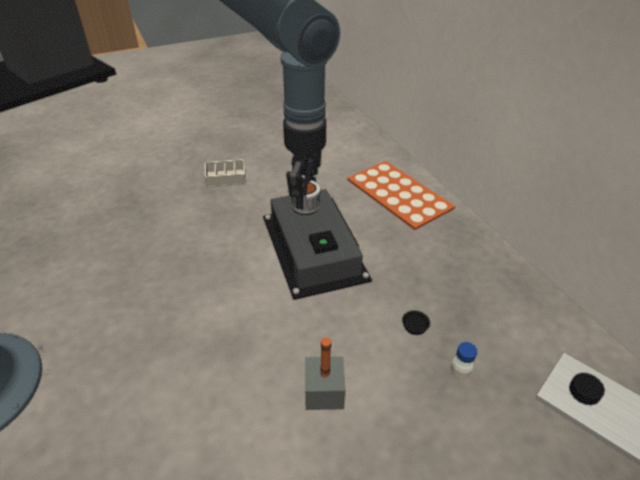

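The side view shows the stylus upright in its stand at (326,360). The lens cap at (416,322), vial at (465,357) and tray at (225,172) have not moved, and the cell is held down on the port. I'm handing it in.

```bash
python3 -c "
from bench import *
sign_off()"
```

```text
the job is handed in; nothing more can be done
```

The job is done and handed in at about 33 s, with the gripper still holding the filter cell pressed home.

- **Button:** I pushed it in with the orange stylus. It met resistance and then a hard stop after about 4 mm, with the force reaching 11 N.
- **Stylus:** it went back into its stand and was released. The last pictures show it upright there.
- **Filter cell:** turning it about 25–28° dropped it over the pins, and I pressed it down at about 36°. It met the seat 8 mm down and a hard stop 13 mm down, which matches the figures given for fully home.
- **At hand-in:** the gripper was pressing with about 15 N at 90 N grip, and its height had held steady for 0.6 s.
- **Bystanders:** the lens cap, vial and tray look unmoved in the side view.

The free turning range came out near 20°, wider than the roughly 14° stated. The drop to the seat and the hard stop still fit a proper match. I could not read the button and seat travels directly, so both are judged from gripper height and force.

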